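# Lay up a board-test fixture: cover the probes, pull the cassette

## Robot

A 6-joint arm with a two-finger parallel gripper is mounted at the origin on the work surface. World frame = base frame: x ahead of the robot, y to its left, z up, the work surface at z = 0. Lengths are in m, angles in rad, forces in N, time in s.
With the tool pointing down it reaches from about 0.275 to 0.825 m from the base axis. Payload 4.9 kg.
Tool frame: the origin (TCP) lies at the very end of the fingers, on their centre line; the grasp point (between the pads) lies 19 mm behind it; z points along the fingers, y is the line along which they close (so a half turn about z gives the same grasp; the last joint's range is limited). The gripper opens to 85 mm and grips with 20 to 120 N. Pads are 22 mm wide; open, the fingers measure 114 mm over their backs; the gripper's body (76 mm by 85 mm) begins 54 mm behind the grasp point. The pads swing forward as they close: fully open they stand 13 mm farther back than shut.
Start: joints at [-1.397, 0.326, -0.193, 1.052, 0, 1.437], TCP at [0.167, -0.524, 0.231] pointing down, gripper open.
Joint ranges: [-2.65, 2.65], [-0.97, 1.79], [-1.3, 1.35], [-1.93, 2.1], [-1.47, 1.37], [-3.14, 3.14]. Speed limits (rad/s): [2.57, 2.57, 3.14, 3.14, 3.14, 3.14].

## Interface

Orientations are given as a unit quaternion [w, x, y, z].
In Python, from workcell import * gives the robot as it stands. The module is installed in compiled form; this text tells all that it offers.
- The arm moves only by the tool step_arm, never from a script. Its argument "motion" is a list of rows, each a list of 3 entries, a list of its own where there are three numbers: the finger opening in cm, from 0 to 8.54, then the shift along the tool's x, y, z in cm, then the turn about the tool's z in rad. In form: [[hand, [dx, dy, dz], roll], ...]. A call has 1 to 5 rows; each row shifts and turns the commanded pose from where the row before left it, along the tool's axes as they then stand; what a row does not reach is not made up. A row lasts 1/8 s, in which the tool goes at most 62.5 mm and 10.7 degrees, less where a joint would pass 70% of its speed; a pose out of reach is approached as far as the arm can. A call is refused whole if a number of a shift passes 6.25 or a number of a turn 0.188, either way. A call with a gripper value outside its range is refused whole. The fingers move at their own pace and stop on an object; the grip force is fixed at half the most. Time passes only in rows, so rows that do not move let the fingers close. It gives the time, the measured TCP pose, the force, the opening and the grip force at its end, in the units of the state.
- read_state(): the state, without advancing time (a new reading comes with each control period).
- capture(name): name is "side" or "top" or "wrist"; returns a dict with "color" (400x640x3 uint8, blue, green, red), "depth" (400x640 float32, m along the optical axis (not along the pixel's ray), 0 where there is no reading), "fx", "fy", "cx", "cy" (pixels), "k1" (the pictures are not rectified: a ray, as slopes to the right and down, at radius r is drawn at 1 + k1 r^2 times it, then the intrinsics apply), "xyz" and "orientation" of the camera in the world. Camera axes: x right, y down, z forward; pixel columns grow to the right and rows downward; lengths in m; the calibration is good to about 2 mm. A picture is of the moment at which its call begins.
- close_job(): hands the job in; it is judged then, once.
Trained networks look in a picture, given as the dict that the camera call returned (one of the last four; its "shot" number tells which), for a name from the list of things; names that differ only in an ending like _2 or _b are one class to them, and where a whole thing is asked for, a point or a joint stands for the part that bears it (a point fixed in the world has none). Each returns a list of dicts, best first, with "p" (0 to 1); they miss things now and then, are a little off and sometimes report something else, mostly with a low value. They report only what shows in the picture. A call takes as long as a camera call. They do not tell look-alikes from the thing itself.
- cut_out(picture, name): "region" (400x640 bool, what is visible of it) and "point" ([row, column] in pixels, amid what is visible of it).
The state is a dict: "t": time; "joints": joint angles; "qvel": joint speeds; "tau": joint torques, N m; "ee_pos": TCP position; "tcp_rot": TCP orientation; "force": force on the tool from outside, world axes, zero at the start; "torque": the same for the moment, N m; "opening": opening from 0.0 (shut) to 1.0 (fully open); "gripper_force": force on a finger pad.
Only numpy, scipy, OpenCV 4.12 (cv2) and the standard library are available. Lean on these libraries where they do the work, as an engineer would, in place of code of your own. Each camera call takes 0.05 s, during which the arm holds its last target. There are 200 camera calls.

## Task

Lay up the board tester: pick up the drilled cover plate by its handle, lower it over the two locating pins of the test nest, keeping hold of it until it is down, and let go once it rests flush. Then pinch the two side catches of the program cassette together, draw the cassette straight up out of its dock and finish while holding it, still and upright, by the pinched catches over the dock, its underside at least 11 cm above the bench. Leave the other things on the bench where they are.

Things in the scene. Friction and masses are not known exactly. Their poses are not given: they have to be found in the camera images.
- nest: Test nest: fixed grey block 180 (x) x 140 (y) x 40 mm tall, a sunken field of brass probes in its top. Two steel pins, diameter 8, stand 20 mm above the rim (the last 6 mm tapered) at (+65, +35) and (-65, -35) mm in its x, y. Origin: centre of the underside; z up; alike after a half turn. The seated cover's underside rests on the rim, 40 mm above this origin.
- cover: Cover plate, loose, 0.2 to 0.42 kg: white plate 160 (x) x 120 (y) x 8 mm, flat on the bench at first. Two through holes, diameter 11, at (+65, +35) and (-65, -35) mm in its x, y match the nest's pins: seated, its origin is over the nest's and its x lies along the nest's x, either way round. Black handle over the middle. Origin: centre of the underside; z up.
- cover_grip (a point): Middle of the cover's handle bar, 35 mm above the plate's underside. The bar is 80 mm long (cover's x), 14 wide (y), 14 high (28 to 42 mm above the underside), open below between two feet 12 mm long at x = +-34 mm.
- dock: Cassette dock: fixed grey open-topped box 116 (x) x 84 (y) x 44 mm tall, floor 6 mm thick, opening 90 x 50 mm. In the middle of each long side a ledge overhangs a pocket; the cassette's hooks sit under these ledges. Origin: centre of the underside; z up.
- cassette: Program cassette, loose but latched in the dock, 0.17 to 0.34 kg: black upright block 84 (x) x 22 (y) x 86 mm tall, lower 54 mm thickened at the ends to 46 mm, a ribbed grey catch on each long side. Origin: centre of the underside, 6 mm above the bench at first; z up, axes as the dock's within 2 mm of play. Hooks stop it after 2 mm of lift unless both catches are pinched nearly fully.
- catch_mid (a point): Point midway between the paddles of the two catches, 73 mm above the cassette's origin (79 mm above the bench at first). Each paddle is 30 mm wide (cassette's x) and 30 mm high (58 to 88 mm above the origin); their outer faces are 58 mm apart along y at rest, 42 mm when fully pinched.
- catch_left (a joint): The +y catch of the cassette: metres it is pushed inward (towards -y), 0 at rest, 0.008 fully pinched. Sprung outward: about 3 N to start it moving, 6 N fully pinched; it springs back when released.
- catch_right (a joint): The -y catch of the cassette: metres it is pushed inward (towards +y), 0 at rest, 0.008 fully pinched; same spring.
- screwdriver: Bystander: black-handled screwdriver, 160 mm long, 26 mm thick, lying flat. Origin: middle of its length, underside; x towards the tip.
- module: Bystander: small green circuit board with parts on it, 75 (x) x 42 (y) x 16 mm. Origin: centre of the underside.
- parts_tray: Bystander: black open tray with three compartments, 80 (x) x 120 (y) x 28 mm. Origin: centre of the underside.
- brush: Bystander: cleaning brush lying flat, 130 mm long, 42 wide, 20 thick. Origin: middle, underside; x towards the bristles.
- spool: Bystander: grey flanged wire spool standing upright, diameter 64, 50 mm tall. Origin: centre of the underside.
- flux_bottle: Bystander: white bottle, diameter 40, 100 mm tall, standing. Origin: centre of the underside.
- wrench: Bystander: steel spanner lying flat, 140 mm long, about 38 wide, 8 thick. Origin: middle, underside; x towards the open jaw.
Things that resemble listed ones, but are neither listed nor needed, are in the scene too. Leave any blue or green look-alike of the cassette alone.

How it is judged:
On the way, in this order (a step that is already met when the one before it is completed fails the run):
1. the cover plate, still held by the fingers, has been lowered onto the pins: both pins in its holes, underside less than 12 mm above the rim (z of cover in the frame of nest below 0.052 m and horizontal distance between cover and nest below 0.005 m and angle between the x axis of cover and the x axis of nest, either way round below 0.08 rad and contact force between the fingers and cover above 0.5 N).
2. the cover plate rests flush on the nest and has been let go, the cassette still in its dock (z of cover in the frame of nest between 0.037 and 0.0425 m and horizontal distance between cover and nest below 0.004 m and angle between the x axis of cover and the x axis of nest, either way round below 0.06 rad and angle between cover's own z axis and vertical below 0.03 rad and contact force between the fingers and cover below 0.1 N and z of cassette in the frame of dock below 0.012 m), for 0.2 s.
3. the cassette has been drawn up clear of the dock by its pinched catches (height (world z) of cassette above 0.098 m and contact force between cassette and dock below 0.1 N and contact force between the fingers and cassette above 2 N and value of joint each of catch_left, catch_right above 0.0055 m), for 0.2 s.
At the end, for the whole second after the job is handed in: Cover flush on the nest (2.5 mm in height, 4 mm off-centre, 0.06 rad), let go. Cassette held by both catches, each in over 5.5 mm, underside over 98 mm up, within 0.12 m of over the dock and 0.2 rad of upright, under 0.03 m/s, off the dock. No bystander moved over 30 mm (all of step 3 and z of cover in the frame of nest between 0.037 and 0.0425 m and horizontal distance between cover and nest below 0.004 m and angle between the x axis of cover and the x axis of nest, either way round below 0.06 rad and angle between cover's own z axis and vertical below 0.03 rad and contact force between the fingers and cover below 0.1 N and angle between cassette's own z axis and vertical below 0.2 rad and linear speed of cassette below 0.03 m/s and horizontal distance between cassette and dock below 0.12 m); the arm keeps its last pose, push and grip.
It fails at once if a bystander is moved by more than 30 mm (distance of any of screwdriver, module, parts_tray, brush, spool, flux_bottle, wrench from where it was at the start of the episode above 0.03 m).
It also fails if it takes over 61 s, if anything falls off the work surface, if the arm or the gripper's body presses on something with over 40 N, if the wrist force passes 120 N, or if a joint passes its speed limit or range.

## Working session

There is one attempt and no reset: what is moved stays moved. The work goes in short steps, Python scripts to look and compute and a tool call to move; the robot and the scene stay as the last step left them, time stands still between calls to the robot, and variables do not carry over. Pictures are saved under pics/ and viewed, at most 10 in all, crops included, and the job is handed in when it is done.

Besides the shell and the picture viewer there is one more tool, called by a JSON object that holds its "op" and its "data", one argument or row to a line. step_arm: Moves the arm, as the interface text tells. Its arguments: {"type":"object","properties":{"motion":{"type":"array"}},"required":["motion"]}

```bash
mkdir -p pics; cat > h.py <<'E'
from workcell import *
import numpy as np, cv2
from scipy.spatial.transform import Rotation as R
def rot(q): return R.from_quat([q[1],q[2],q[3],q[0]])
def cloud(p):
    r,c=np.mgrid[0:400,0:640]
    x=(c-p["cx"])/p["fx"]; y=(r-p["cy"])/p["fy"]
    rd=np.hypot(x,y); u=rd.copy()
    for _ in range(10): u=rd/(1+p["k1"]*u*u)
    s=np.where(rd>0,u/np.maximum(rd,1e-9),1)
    d=p["depth"]; P=np.stack([x*s*d,y*s*d,d],-1)
    W=P@rot(p["orientation"]).as_matrix().T+np.array(p["xyz"])
    W[d<=0]=np.nan
    return W
def project(p,X):
    q=(np.asarray(X)-np.array(p["xyz"]))@rot(p["orientation"]).as_matrix()
    x,y=q[...,0]/q[...,2],q[...,1]/q[...,2]; f=1+p["k1"]*(x*x+y*y)
    return np.stack([x*f*p["fx"]+p["cx"],y*f*p["fy"]+p["cy"]],-1)
E
python3 - <<'E'
from h import *
s=read_state(); print(s)
for n in ["top","side"]:
    p=capture(n); cv2.imwrite(f"pics/{n}0.png",p["color"]); W=cloud(p)
    print(n,p["xyz"],p["orientation"],p["fx"])
    for k in ["nest","cover","dock","cassette"]+(["screwdriver","module","parts_tray","brush","spool","flux_bottle","wrench"] if n=="top" else []):
        for o in cut_out(p,k)[:4]:
            m=o["region"]; Q=W[m]; Q=Q[~np.isnan(Q[:,0])]
            if len(Q)<5: print(k,o["p"],o["point"],"nodepth");continue
            (cx,cy),(w,h),a=cv2.minAreaRect(Q[:,:2].astype(np.float32))
            print(k,round(o["p"],2),np.round(o["point"]),m.sum(),"med",np.median(Q,0).round(3),"zmax",np.percentile(Q[:,2],[5,98]).round(3),"rect",round(cx,3),round(cy,3),round(w,3),round(h,3),round(a,1))
E
```

```text
{'t': 0.0, 'joints': array([-1.39718109e+00,  3.26955211e-01, -1.93636245e-01,  1.05205010e+00,
        3.32166194e-05,  1.43662384e+00]), 'qvel': array([ 0.00134439, -0.00081423, -0.00139041,  0.00109302,  0.00024093,
       -0.00096337]), 'tau': array([ 9.86735649e-04, -4.43399298e+01,  2.62436414e+01,  1.54661830e-02,
        1.00468289e-04, -3.68377755e-06]), 'ee_pos': array([ 0.16654812, -0.52351501,  0.23047584]), 'tcp_rot': array([-9.22761730e-04,  9.88181273e-01,  1.53287049e-01, -1.58895705e-06]), 'force': array([-0.51863984,  0.38284188,  0.33485296]), 'torque': array([-0.06751713, -0.01507389,  0.03223833]), 'gripper_force': 0.0, 'opening': 0.9977111325717869}
top [ 0.42539871 -0.08273411  1.14910087] [ 0.04546444 -0.69684315  0.71435023 -0.04523668] 462.5802154285451
nest 0.6 [248. 171.] 4677 med [0.461 0.294 0.038] zmax [0.023 0.044] rect 0.464 0.305 0.19 0.158 10.9
nest 0.16 [219. 410.] 814 med [ 0.51  -0.284  0.09 ] zmax [0.042 0.096] rect 0.512 -0.291 0.06 0.084 84.8
cover 0.93 [202. 281.] 3150 med [0.572 0.022 0.008] zmax [0.004 0.043] rect 0.574 0.023 0.125 0.166 80
[... 2204 characters left out ...]
zmax [0.004 0.043] rect 0.575 0.02 0.132 0.163 82.1
dock 0.66 [172. 365.] 633 med [ 0.503 -0.251  0.034] zmax [0.005 0.047] rect 0.513 -0.285 0.086 0.116 85.0
dock 0.38 [240. 318.] 2150 med [0.569 0.034 0.009] zmax [0.005 0.043] rect 0.575 0.021 0.131 0.164 81.1
cassette 0.95 [128. 354.] 588 med [ 0.595 -0.451  0.055] zmax [0.01 0.09] rect 0.606 -0.507 0.085 0.175 5.5
cassette 0.87 [143. 330.] 620 med [ 0.651 -0.325  0.056] zmax [0.011 0.09 ] rect 0.67 -0.387 0.082 0.185 13.0
cassette 0.73 [157. 367.] 580 med [ 0.509 -0.277  0.079] zmax [0.045 0.096] rect 0.517 -0.345 0.087 0.179 4.4
cassette 0.67 [171. 416.] 824 med [ 0.363 -0.279  0.058] zmax [0.012 0.09 ] rect 0.351 -0.343 0.167 0.09 74.8
```

View pics/top0.png

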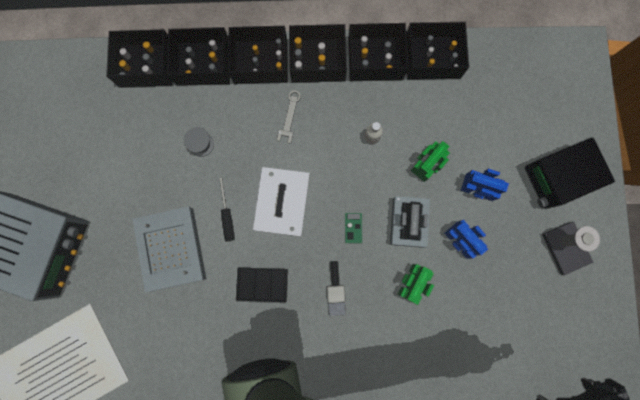

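View pics/side0.png

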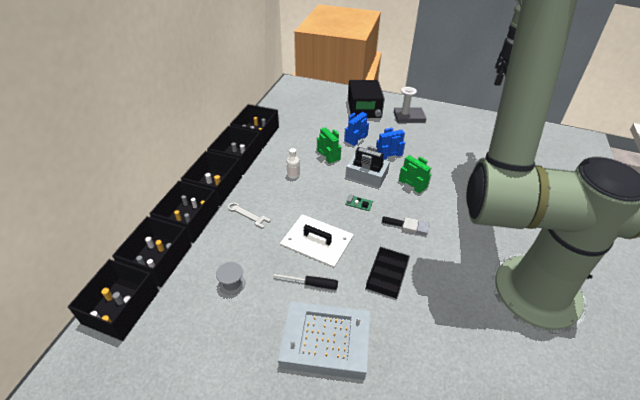

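Top picture: cover at (281,202), nest (169,249), dock with black/grey cassette (410,220). Cassette candidates are blue (485,183) and (467,240), green (432,160) and (417,284), and the black one in the dock (410,220). Only the last is black and sits in the dock, so it fits the description. I'll confirm it with a crop and refine the poses.

```bash
cat >> h.py <<'E'
def rect(Q):
    (cx,cy),(w,h),a=cv2.minAreaRect(Q[:,:2].astype(np.float32))
    if h>w: w,h,a=h,w,a-90
    a=(a+90)%180-90
    return np.round([cx,cy,w,h,a],4)
def near(W,c,r,z0,z1):
    m=(np.hypot(W[...,0]-c[0],W[...,1]-c[1])<r)&(W[...,2]>z0)&(W[...,2]<z1)
    m=cv2.morphologyEx(m.astype(np.uint8),cv2.MORPH_OPEN,np.ones((3,3),np.uint8))
    n,l,s,_=cv2.connectedComponentsWithStats(m)
    return l==1+np.argmax(s[1:,4]) if n>1 else m>0
def go(x,y,z,yaw_deg):
    "shift in tool axes (cm) and roll (rad) from the measured pose; yaw = direction of tool x"
    s=read_state(); r=rot(s["tcp_rot"]); d=r.inv().apply(np.array([x,y,z])-s["ee_pos"])*100
    X=r.apply([1,0,0]); yaw=np.arctan2(X[1],X[0]); e=(np.radians(yaw_deg)-yaw+np.pi/2)%np.pi-np.pi/2
    print("shift",d.round(2),"roll",round(-e,3),"yaw now",round(np.degrees(yaw),1),"tilt",r.apply([0,0,1]).round(3))
E
python3 - <<'E'
from h import *
for n in ["top","side"]:
    p=capture(n); W=cloud(p)
    for k,c,r,z0,z1 in [("plate",(.574,.023),.11,.004,.014),("bar",(.574,.023),.06,.033,.05),("nest",(.464,.297),.14,.033,.048),("dock",(.512,-.291),.085,.034,.05),("cass",(.512,-.291),.06,.075,.105),("cassblock",(.512,-.291),.06,.052,.105)]:
        m=near(W,c,r,z0,z1); Q=W[m]
        if len(Q)>4: print(n,k,m.sum(),rect(Q),"z",np.median(Q[:,2]).round(4))
    if n=="top":
        cv2.imwrite("pics/crop1.png",np.hstack([cv2.resize(p["color"][185:260,373:448],(400,400),interpolation=2),cv2.resize(p["color"][160:240,240:320],(400,400),interpolation=2)]))
go(.574,.023,.15,-8)
E
```

```text
top plate 2634 [ 0.5737  0.0231  0.1605  0.1202 -8.5943] z 0.0081
top bar 188 [ 0.5731  0.0232  0.0772  0.0144 -8.9452] z 0.0415
top nest 2683 [ 0.461   0.2965  0.1811  0.1421 11.2197] z 0.04
top dock 814 [ 0.5127 -0.2905  0.1167  0.0851 -6.0979] z 0.0438
top cass 386 [ 0.5124 -0.2905  0.0837  0.0233 -6.0708] z 0.0922
top cassblock 683 [ 0.5121 -0.2931  0.0838  0.0527 -6.1015] z 0.0904
side plate 1836 [ 0.5748  0.0257  0.1618  0.1246 -8.9432] z 0.0088
side bar 164 [  0.5727   0.0258   0.0741   0.0167 -10.1058] z 0.042
side nest 3337 [ 0.4619  0.2971  0.1816  0.1437 11.0479] z 0.041
side dock 379 [ 0.5138 -0.2868  0.1171  0.0904 -6.1164] z 0.0444
side cass 319 [ 0.5135 -0.2851  0.0819  0.0598 20.2842] z 0.0916
side cassblock 501 [ 0.5129 -0.2865  0.0874  0.0608  6.4273] z 0.0852
shift [ 55.4  -39.81   8.13] roll 0.447 yaw now 17.6 tilt [-0. -0. -1.]
```

View pics/crop1.png

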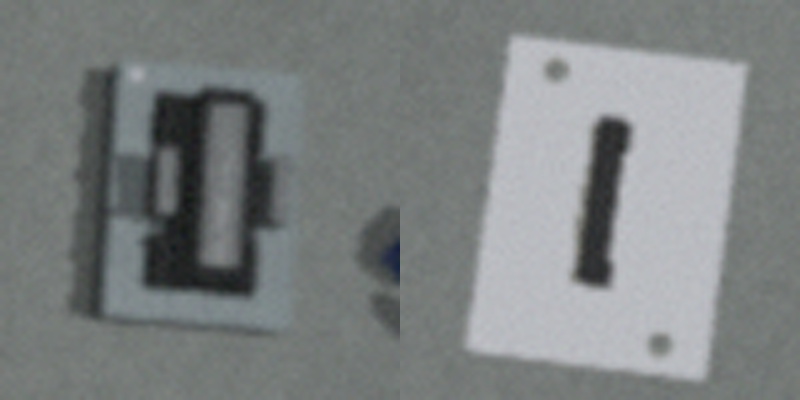

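Crop: the black/grey cassette sits in the grey dock (left), and the cover has two holes and a handle (right). Sizes match the description (plate 160x120, nest 181x142, dock 117x85). Moving over the cover.

{"op": "step_arm", "data": {
  "motion": [
    [8.54,[4.6,-3.3,0.4],0],
    [8.54,[4.6,-3.3,0.4],0],
    [8.54,[4.6,-3.3,0.4],0],
    [8.54,[4.6,-3.3,0.4],0],
    [8.54,[4.6,-3.3,0.4],0]
  ]
}}

```text
t: 1.58
ee_pos: [0.3368, -0.2959, 0.2114]
tcp_rot: [0.0, 0.988, 0.153, 0.0]
force: [0.9, 0.0, 0.5]
opening: 0.998
gripper_force: 0.0
```

{"op": "step_arm", "data": {
  "motion": [
    [8.54,[4.6,-3.3,0.4],0],
    [8.54,[4.6,-3.3,0.4],0],
    [8.54,[4.6,-3.3,0.4],0],
    [8.54,[4.6,-3.3,0.4],0],
    [8.54,[4.6,-3.3,0.4],0]
  ]
}}

```text
t: 2.2
ee_pos: [0.5062, -0.0687, 0.1914]
tcp_rot: [0.0, 0.988, 0.153, 0.0]
force: [0.8, -1.6, 0.2]
opening: 1.004
gripper_force: 0.0
```

{"op": "step_arm", "data": {
  "motion": [
    [8.54,[4.6,-3.3,0.4],0],
    [8.54,[4.6,-3.3,0.4],0],
    [8.54,[0,0,0],0.15],
    [8.54,[0,0,0],0.15],
    [8.54,[0,0,0],0.15]
  ]
}}

```text
t: 2.82
ee_pos: [0.5712, 0.0083, 0.1831]
tcp_rot: [-0.006, 0.998, -0.06, 0.0]
force: [0.4, 0.2, 0.2]
opening: 0.999
gripper_force: 0.0
```

```bash
python3 - <<'E'
from h import *
p=capture("wrist"); W=cloud(p); print(p["xyz"])
for k,r,z0,z1 in [("plate",.11,.004,.014),("bar",.06,.033,.05)]:
    m=near(W,(.574,.023),r,z0,z1); Q=W[m]; print(k,m.sum(),rect(Q) if len(Q)>4 else 0,np.median(Q[:,2]) if len(Q) else 0)
s=read_state(); print(s["t"],s["ee_pos"],s["force"])
go(.5735,.0235,.016,-8.7)
E
```

```text
[ 0.63807748 -0.0026305   0.32588338]
plate 12726 [ 0.5734  0.023   0.1603  0.1204 -8.5126] 0.008132594850864178
bar 1003 [ 0.5743  0.0225  0.0787  0.0137 -7.885 ] 0.041972809486035934
2.875 [0.57100334 0.00606802 0.18311866] [-0.54977526 -1.7226678  -0.32092348]
shift [ 0.04 -1.6  16.73] roll 0.031 yaw now -6.9 tilt [ 0.001  0.01  -1.   ]
```

{"op": "step_arm", "data": {
  "motion": [
    [8.54,[0,0,0],0.03],
    [8.54,[0,0,5],0],
    [8.54,[0,0,0],0],
    [8.54,[0,0,0],0]
  ]
}}

```text
t: 3.38
ee_pos: [0.5705, -0.0001, 0.1343]
tcp_rot: [-0.009, 0.998, -0.069, 0.001]
force: [0.3, -0.7, -0.5]
opening: 0.999
gripper_force: 0.0
```

```bash
python3 - <<'E'
from h import *
p=capture("wrist"); W=cloud(p)
for k,r,z0,z1 in [("plate",.11,.004,.014),("bar",.06,.033,.05)]:
    m=near(W,(.574,.023),r,z0,z1); Q=W[m]; print(k,m.sum(),rect(Q) if len(Q)>4 else 0,np.median(Q[:,2]) if len(Q) else 0)
s=read_state(); print(s["t"],s["ee_pos"],s["force"])
go(.5735,.0229,.016,-8.5)
E
```

```text
plate 17163 [ 0.5733  0.0234  0.1605  0.1213 -8.5074] 0.008129422684696797
bar 1421 [ 0.574   0.0228  0.0796  0.0141 -8.6767] 0.04192501452276848
3.425 [ 5.71039382e-01 -1.50955317e-04  1.34850789e-01] [ 0.49041214 -0.59858803 -0.25024571]
shift [-0.09 -2.11 11.92] roll 0.01 yaw now -7.9 tilt [ 0.004  0.017 -1.   ]
```

{"op": "step_arm", "data": {
  "motion": [
    [8.54,[0,-2,0],0],
    [8.54,[0,0,0],0]
  ]
}}

```text
t: 3.68
ee_pos: [0.5725, 0.0112, 0.1348]
tcp_rot: [-0.012, 0.998, -0.061, 0.001]
force: [0.3, -0.2, -0.2]
opening: 0.999
gripper_force: 0.0
```

```bash
python3 - <<'E'
from h import *
s=read_state(); print(s["t"],s["ee_pos"],s["tcp_rot"],s["joints"].round(4),s["qvel"].round(3),s["tau"].round(2))
go(.5735,.0229,.016,-8.5)
E
```

```text
3.675 [0.57245371 0.01124333 0.13476848] [-0.01249006  0.99806955 -0.06081932  0.0014786 ] [-0.1227  0.4447 -0.2766  0.8481  0.0251  3.1406] [-0.007  0.005 -0.01  -0.003 -0.011  0.001] [  0.14 -48.1   23.94   0.     0.14   0.  ]
shift [-0.05 -0.87 11.9 ] roll 0.027 yaw now -7.0 tilt [ 0.004  0.025 -1.   ]
```

Joint 6 is at its range end, so the grasp needs the half-turned approach.

{"op": "step_arm", "data": {
  "motion": [
    [8.54,[0,0,0],-0.18],
    [8.54,[0,0,0],-0.18],
    [8.54,[0,0,0],-0.18],
    [8.54,[0,0,0],-0.18],
    [8.54,[0,0,0],-0.18]
  ]
}}

```text
t: 4.3
ee_pos: [0.5719, 0.0107, 0.1341]
tcp_rot: [-0.011, 0.924, 0.382, 0.006]
force: [0.3, -0.2, 0.7]
opening: 1.003
gripper_force: 0.0
```

{"op": "step_arm", "data": {
  "motion": [
    [8.54,[0,0,0],-0.18],
    [8.54,[0,0,0],-0.18],
    [8.54,[0,0,0],-0.18],
    [8.54,[0,0,0],-0.18],
    [8.54,[0,0,0],-0.18]
  ]
}}

```text
t: 4.92
ee_pos: [0.5719, 0.0107, 0.1341]
tcp_rot: [-0.007, 0.666, 0.746, 0.01]
force: [-0.2, 0.1, -0.6]
opening: 0.999
gripper_force: 0.0
```

{"op": "step_arm", "data": {
  "motion": [
    [8.54,[0,0,0],-0.18],
    [8.54,[0,0,0],-0.18],
    [8.54,[0,0,0],-0.18],
    [8.54,[0,0,0],-0.18],
    [8.54,[0,0,0],-0.18]
  ]
}}

```text
t: 5.55
ee_pos: [0.5719, 0.0106, 0.1341]
tcp_rot: [-0.002, 0.276, 0.961, 0.012]
force: [0.4, -0.3, -0.1]
opening: 0.996
gripper_force: 0.0
```

{"op": "step_arm", "data": {
  "motion": [
    [8.54,[0,0,0],-0.18],
    [8.54,[0,0,0],-0.18],
    [8.54,[0,0,0],-0.1],
    [8.54,[0,0,0],0]
  ]
}}

```text
t: 6.05
ee_pos: [0.5719, 0.0106, 0.1341]
tcp_rot: [0.001, 0.053, 0.999, 0.012]
force: [1.0, 0.3, -0.4]
opening: 0.999
gripper_force: 0.0
```

```bash
python3 - <<'E'
from h import *
s=read_state(); print(s["t"],s["ee_pos"],s["tcp_rot"],s["joints"].round(4))
go(.5735,.0229,.016,-8.5)
E
```

```text
6.05 [0.57188594 0.01062833 0.13408661] [9.49118116e-04 5.27383640e-02 9.98531941e-01 1.23177269e-02] [-0.1237  0.4454 -0.2775  0.8477  0.0247 -0.0181]
shift [-0.02  0.95 11.84] roll 0.043 yaw now 174.0 tilt [ 0.003  0.024 -1.   ]
```

{"op": "step_arm", "data": {
  "motion": [
    [8.54,[0,0.95,0],0.043],
    [8.54,[0,0,3.9],0],
    [8.54,[0,0,3.9],0],
    [8.54,[0,0,4.0],0],
    [8.54,[0,0,0],0]
  ]
}}

```text
t: 6.68
ee_pos: [0.5701, 0.0233, 0.0134]
tcp_rot: [-0.003, 0.074, 0.997, 0.012]
force: [-0.2, 0.2, 0.7]
opening: 0.999
gripper_force: 0.0
```

```bash
python3 - <<'E'
from h import *
s=read_state(); print(s["t"],s["ee_pos"],s["joints"].round(4),s["force"])
go(.5735,.0229,.016,-8.5)
E
```

```text
6.675 [0.57006762 0.0232749  0.01343222] [-0.1019  0.597  -0.3873  0.5928  0.0248  0.0468] [-0.22089501  0.15656608  0.66986906]
shift [-0.34  0.02 -0.26] roll -0.0 yaw now 171.5 tilt [-0.004  0.025 -1.   ]
```

{"op": "step_arm", "data": {
  "motion": [
    [8.54,[-0.34,0,-0.2],0],
    [1,[0,0,0],0],
    [1,[0,0,0],0],
    [1,[0,0,0],0],
    [1,[0,0,0],0]
  ]
}}

```text
t: 7.3
ee_pos: [0.5764, 0.0225, 0.0184]
tcp_rot: [0.001, 0.074, 0.997, 0.013]
force: [-7.4, 0.8, 22.9]
opening: 0.151
gripper_force: 60.2
```

{"op": "step_arm", "data": {
  "motion": [
    [1,[0,0,0],0],
    [1,[0,0,0],0],
    [1,[0,0,0],0]
  ]
}}

```text
t: 7.68
ee_pos: [0.5766, 0.0225, 0.0184]
tcp_rot: [0.001, 0.074, 0.997, 0.013]
force: [-1.2, 1.2, 5.6]
opening: 0.15
gripper_force: 59.0
```

{"op": "step_arm", "data": {
  "motion": [
    [1,[0,0,-1],0],
    [1,[0,0,-3],0],
    [1,[0,0,-4],0],
    [1,[0,0,-3],0],
    [1,[0,0,0],0]
  ]
}}

```text
t: 8.3
ee_pos: [0.5778, 0.0192, 0.1303]
tcp_rot: [0.003, 0.074, 0.997, 0.012]
force: [0.8, -0.7, -2.8]
opening: 0.15
gripper_force: 59.0
```

```bash
python3 - <<'E'
from h import *
s=read_state(); print(s["t"],s["ee_pos"],s["joints"].round(4),s["force"],s["opening"])
p=capture("top"); W=cloud(p)
x,y,z=s["ee_pos"]
for k,r,z0,z1 in [("plate",.11,z-.025,z+.005),("bar",.06,z+.016,z+.034)]:
    m=near(W,(.574,.023),r,z0,z1); Q=W[m]; print(k,m.sum(),rect(Q) if len(Q)>4 else 0,np.median(Q,0) if len(Q) else 0)
    if k=="plate": 
        A=np.c_[Q[:,:2]-Q[:,:2].mean(0),np.ones(len(Q))]; print("plane",np.linalg.lstsq(A,Q[:,2],rcond=None)[0])
go(.461,.2965,.13,11.2)
E
```

```text
8.3 [0.57779367 0.01924111 0.13025863] [-0.1074  0.4564 -0.2704  0.8393  0.0246  0.0404] [ 0.77027272 -0.6727219  -2.84335296] 0.1500482595056605
plate 862 [ 5.3160e-01 -5.4000e-03  8.1200e-02  6.1100e-02 -8.4976e+00] [ 0.52763186 -0.00857874  0.11934862]
plane [0.00549297 0.01159393 0.1193039 ]
bar 0 0 0
shift [15.5  25.7   0.46] roll -0.343 yaw now 171.5 tilt [ 0.004  0.024 -1.   ]
```

{"op": "step_arm", "data": {
  "motion": [
    [1,[2.5,4.2,0],0],
    [1,[2.5,4.2,0],0],
    [1,[2.5,4.2,0],0],
    [1,[2.5,4.2,0],0],
    [1,[2.5,4.2,0],0]
  ]
}}

```text
t: 8.98
ee_pos: [0.4811, 0.2465, 0.1312]
tcp_rot: [-0.001, 0.074, 0.997, 0.012]
force: [0.6, 0.1, -1.9]
opening: 0.15
gripper_force: 59.0
```

{"op": "step_arm", "data": {
  "motion": [
    [1,[2.5,4.2,0],0],
    [1,[0,0,0],-0.17],
    [1,[0,0,0],-0.17],
    [1,[0,0,0],0],
    [1,[0,0,0],0]
  ]
}}

```text
t: 9.6
ee_pos: [0.4641, 0.2904, 0.1332]
tcp_rot: [0.002, -0.095, 0.995, 0.012]
force: [0.6, 0.0, -2.2]
opening: 0.148
gripper_force: 59.2
```

```bash
python3 - <<'E'
from h import *
s=read_state(); print(s["t"],s["ee_pos"],s["joints"].round(4),s["force"],s["opening"])
z=s["ee_pos"][2]
for n in ["top","side","wrist"]:
    p=capture(n); W=cloud(p); cv2.imwrite(f"pics/{n}1.png",p["color"])
    for k,r,z0,z1 in [("plate",.115,z-.022,z+.004),("nest",.14,.033,.048)]:
        m=near(W,(.461,.2965),r,z0,z1); Q=W[m]; print(n,k,m.sum(),rect(Q) if len(Q)>4 else 0)
        if k=="plate" and len(Q)>9:
            A=np.c_[Q[:,:2]-[.461,.2965],np.ones(len(Q))]; print("plane",np.linalg.lstsq(A,Q[:,2],rcond=None)[0])
go(.464,.2971,.10,11.2)
E
```

```text
9.6 [0.46406873 0.29036926 0.13319251] [ 0.4122  0.3983 -0.3563  0.806   0.0215  0.2226] [ 0.59826848  0.049843   -2.19884532] 0.14798892977471476
top plate 2668 [ 0.4615  0.2882  0.1603  0.121  10.3933]
plane [0.00332378 0.01316518 0.12285769]
top nest 958 [ 0.4614  0.2959  0.1811  0.1398 10.7807]
side plate 3669 [ 0.4626  0.29    0.1618  0.1227 11.375 ]
plane [ 0.00452224 -0.00081843  0.1240158 ]
side nest 1567 [ 0.4531  0.339   0.1798  0.0577 11.2938]
wrist plate 32973 [  0.4363   0.2836   0.1213   0.1085 -79.0659]
plane [0.00544143 0.00733546 0.12349214]
wrist nest 330 [ 3.70700e-01  2.94300e-01  8.39000e-02  2.40000e-03 -7.86813e+01]
shift [-0.04  0.58  3.41] roll -0.005 yaw now -169.1 tilt [ 0.002  0.024 -1.   ]
```

```bash
cat >> h.py <<'E'
def edges(Q,c,yaw,L,Wd):
    "centre from median strip edges, in frame yaw about c; returns world centre and sizes"
    a=np.radians(yaw); u=np.array([[np.cos(a),np.sin(a)],[-np.sin(a),np.cos(a)]])
    q=(Q[:,:2]-c)@u.T; out=[]
    for i,(s,o) in enumerate([(L,Wd),(Wd,L)]):
        lo,hi=[],[]; slo=[]
        for b in np.arange(-o/2+.006,o/2-.008,.004):
            k=(q[:,1-i]>=b)&(q[:,1-i]<b+.004)
            if k.sum()<2: continue
            v=q[k,i]; 
            if abs(v.min()+s/2)<.012: lo.append((b,v.min()))
            if abs(v.max()-s/2)<.012: hi.append((b,v.max()))
        f=lambda w: (np.median([t[1] for t in w]),np.polyfit([t[0] for t in w],[t[1] for t in w],1)[0]) if len(w)>5 else (np.nan,np.nan)
        out.append((f(lo),f(hi)))
    l=np.array([[out[0][0][0],out[0][1][0]],[out[1][0][0],out[1][1][0]]])
    print("edges mm",(l*1000).round(1).tolist(),"centre",(c+l.mean(1)@u).round(4),"slopes",[[round(t[1],3) for t in e] for e in out])
E
python3 - <<'E'
from h import *
s=read_state(); z=s["ee_pos"][2]
for n in ["top","side","top","side"]:
    p=capture(n); W=cloud(p)
    m=near(W,(.462,.289),.115,z-.022,z+.004); print(n,"plate",end=" "); edges(W[m],np.array([.462,.289]),11.2,.16,.12)
    m=(np.hypot(W[...,0]-.461,W[...,1]-.2965)<.14)&(W[...,2]>.030)&(W[...,2]<.048); print(n,"nest",end=" "); edges(W[m],np.array([.461,.2965]),11.2,.18,.14)
E
```

```text
top plate edges mm [[-78.7, 79.3], [-59.7, 59.3]] centre [0.4623 0.2889] slopes [[np.float64(0.021), np.float64(0.001)], [np.float64(-0.008), np.float64(-0.009)]]
top nest edges mm [[-88.6, 88.1], [-69.9, nan]] centre [nan nan] slopes [[np.float64(0.018), np.float64(-0.071)], [np.float64(-0.004), nan]]
side plate edges mm [[-78.4, 80.8], [-58.5, 61.1]] centre [0.4629 0.2905] slopes [[np.float64(-0.004), np.float64(0.012)], [np.float64(-0.007), np.float64(0.005)]]
side nest edges mm [[-88.9, 89.3], [nan, 70.9]] centre [nan nan] slopes [[np.float64(0.006), np.float64(0.13)], [nan, np.float64(0.004)]]
top plate edges mm [[-78.5, 79.3], [-59.6, 59.1]] centre [0.4625 0.2889] slopes [[np.float64(0.016), np.float64(-0.003)], [np.float64(-0.004), np.float64(-0.03)]]
top nest edges mm [[-88.7, 88.5], [-70.0, nan]] centre [nan nan] slopes [[np.float64(0.017), np.float64(-0.066)], [np.float64(-0.003), nan]]
side plate edges mm [[-78.3, 80.9], [-58.3, 61.2]] centre [0.463  0.2907] slopes [[np.float64(-0.004), np.float64(0.008)], [np.float64(-0.007), np.float64(0.005)]]
side nest edges mm [[-88.9, 89.3], [nan, 71.0]] centre [nan nan] slopes [[np.float64(0.006), np.float64(0.121)], [nan, np.float64(0.005)]]
```

View pics/wrist1.png

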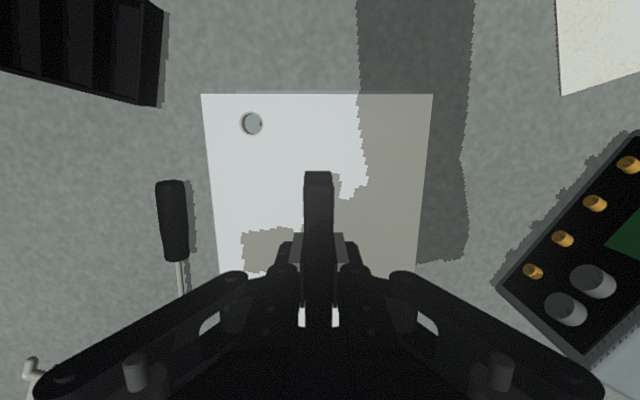

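Wrist picture: plate held; one hole visible at (252,123) with the nest's rim showing through. I'll hover just over the pins and check.

{"op": "step_arm", "data": {
  "motion": [
    [1,[0,0.62,0],-0.005],
    [1,[0,0,2.5],0],
    [1,[0,0,2.4],0],
    [1,[0,0,0],0],
    [1,[0,0,0],0]
  ]
}}

```text
t: 10.58
ee_pos: [0.4641, 0.2986, 0.0862]
tcp_rot: [0.003, -0.099, 0.995, 0.012]
force: [-0.4, -0.2, -3.2]
opening: 0.152
gripper_force: 59.2
```

```bash
python3 - <<'E'
from h import *
s=read_state(); print(s["t"],s["ee_pos"],s["force"],s["opening"]); z=s["ee_pos"][2]
C=np.array([.461,.2965])
for n in ["top","side"]:
    p=capture(n); W=cloud(p)
    m=near(W,C,.115,z-.022,z+.004); print(n,"plate",end=" "); edges(W[m],C,11.2,.16,.12)
    m=(np.hypot(W[...,0]-.461,W[...,1]-.2965)<.14)&(W[...,2]>.030)&(W[...,2]<.048); print(n,"nest",end=" "); edges(W[m],C,11.2,.18,.14)
    cv2.imwrite(f"pics/{n}2.png",p["color"])
p=capture("wrist"); W=cloud(p); a=np.radians(11.2)
for sg in (1,-1):
  h=C+sg*np.array([.065*np.cos(a)-.035*np.sin(a),.065*np.sin(a)+.035*np.cos(a)]); print(project(p,np.r_[h,.06]))
A=cv2.resize(p["color"][60:185,170:320],(480,400),interpolation=2)
p=capture("side"); c=np.vstack([A]); 
B=cv2.resize(p["color"][290:390,260:380],(320,267),interpolation=2); B=np.vstack([B,np.zeros((133,320,3),np.uint8)])
cv2.imwrite("pics/hov.png",np.hstack([A,B]))
E
```

```text
10.575 [0.46405612 0.29856852 0.08617278] [-0.36649179 -0.20009806 -3.17838802] 0.15193467827645885
top plate edges mm [[-78.0, 79.5], [-59.4, 59.0]] centre [0.4618 0.2965] slopes [[np.float64(0.017), np.float64(-0.005)], [np.float64(0.002), np.float64(-0.016)]]
top nest edges mm [[-88.6, 89.5], [-69.9, nan]] centre [nan nan] slopes [[np.float64(0.015), np.float64(-0.008)], [np.float64(-0.002), nan]]
side plate edges mm [[-77.8, 81.3], [-59.3, 61.2]] centre [0.4625 0.2978] slopes [[np.float64(-0.005), np.float64(-0.01)], [np.float64(0.004), np.float64(-0.003)]]
side nest edges mm [[-88.9, 90.1], [nan, 70.8]] centre [nan nan] slopes [[np.float64(0.004), np.float64(-0.018)], [nan, np.float64(0.005)]]
[365.19058857 310.02677232]
[256.44053242 121.99068126]
```

View pics/hov.png

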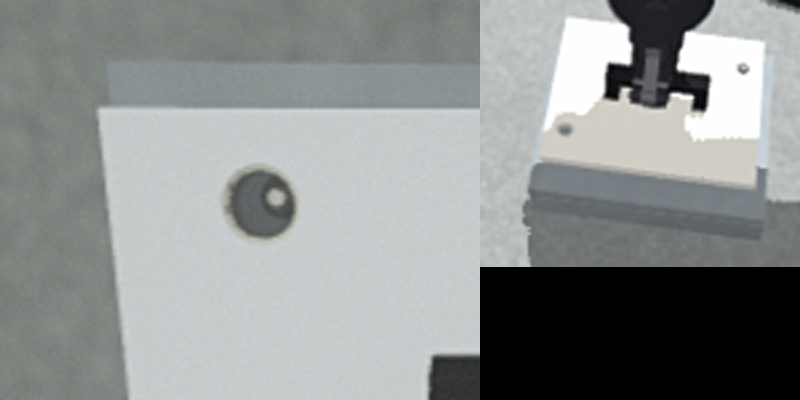

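```bash
python3 - <<'E'
from h import *
p=capture("wrist"); W=cloud(p); a=np.radians(11.2); C=np.array([.461,.2965])
h=C-np.array([.065*np.cos(a)-.035*np.sin(a),.065*np.sin(a)+.035*np.cos(a)])
g=p["color"].mean(2); 
# hole blob: dark region in white plate
ys,xs=slice(100,150),slice(225,280)
m=np.zeros_like(g,bool); m[ys,xs]=g[ys,xs]<160
n,l,st,ce=cv2.connectedComponentsWithStats(m.astype(np.uint8)); 
for i in range(1,n):
    if st[i,4]>100: print(st[i],ce[i])
white=W[100:150,225:280][g[ys,xs]>180]; zt=np.nanmedian(white[:,2]); print("plate top z near hole",zt)
for z in (.06,zt): 
    print(z,project(p,np.r_[h,z]), "px per m x,y", [(project(p,np.r_[h+d,z])-project(p,np.r_[h,z])).round(2) for d in ([.001,0],[0,.001])])
E
```

```text
[241 113  22  22 379] [250.99208443 123.32717678]
plate top z near hole 0.075305485739073
0.06 [256.59657661 122.32539922] px per m x,y [array([-0.23,  1.75]), array([1.72, 0.35])]
0.075305485739073 [251.11743624 122.78878159] px per m x,y [array([-0.25,  1.92]), array([1.89, 0.39])]
```

Pin and hole agree within about 0.4 mm in the wrist view, so I'll lower now.

{"op": "step_arm", "data": {
  "motion": [
    [1,[0,-0.03,0.5],0],
    [1,[0,-0.01,0.5],0],
    [1,[0,-0.01,0.5],0],
    [1,[0,-0.02,0.5],0],
    [1,[0,0,0],0]
  ]
}}

```text
t: 11.45
ee_pos: [0.4634, 0.2977, 0.0648]
tcp_rot: [0.002, -0.099, 0.995, 0.012]
force: [0.1, -0.4, -2.4]
opening: 0.153
gripper_force: 59.2
```

```bash
python3 - <<'E'
from h import *
s=read_state(); print(s["t"],s["ee_pos"],s["force"],s["opening"]); z=s["ee_pos"][2]
C=np.array([.461,.2965])
for n in ["top","side"]:
    p=capture(n); W=cloud(p)
    m=near(W,C,.115,z-.022,z+.004); Q=W[m]; print(n,"plate",end=" "); edges(Q,C,11.2,.16,.12)
    A=np.c_[Q[:,:2]-C,np.ones(len(Q))]; print("plane",np.linalg.lstsq(A,Q[:,2],rcond=None)[0])
E
```

```text
11.45 [0.46338331 0.29772171 0.06480285] [ 0.13847948 -0.43059529 -2.37208721] 0.15269528216213402
top plate edges mm [[-79.0, 78.9], [-60.0, 58.4]] centre [0.4611 0.2957] slopes [[np.float64(0.017), np.float64(-0.004)], [np.float64(0.002), np.float64(-0.034)]]
plane [0.00554747 0.01003997 0.05445389]
side plate edges mm [[-79.0, 80.5], [-59.4, 60.8]] centre [0.4616 0.2973] slopes [[np.float64(-0.007), np.float64(-0.041)], [np.float64(0.01), np.float64(-0.002)]]
plane [0.00705483 0.00213593 0.05574233]
```

{"op": "step_arm", "data": {
  "motion": [
    [1,[0,0,0.25],0],
    [1,[0,0,0.2],0],
    [1,[0,0,0.15],0],
    [1,[0,0,0],0]
  ]
}}

```text
t: 12.05
ee_pos: [0.4638, 0.2981, 0.0594]
tcp_rot: [0.002, -0.098, 0.995, 0.012]
force: [0.5, -0.4, -2.3]
opening: 0.152
gripper_force: 59.3
```

{"op": "step_arm", "data": {
  "motion": [
    [1,[0,0,0.1],0],
    [1,[0,0,0.05],0],
    [1,[0,0,0],0]
  ]
}}

```text
t: 12.42
ee_pos: [0.464, 0.2983, 0.0584]
tcp_rot: [0.003, -0.099, 0.995, 0.012]
force: [-0.9, 0.8, 5.0]
opening: 0.152
gripper_force: 60.1
```

Contact with the rim at the expected height. Releasing, then lifting off.

{"op": "step_arm", "data": {
  "motion": [
    [4,[0,0,0],0],
    [6,[0,0,0],0],
    [8.54,[0,0,0],0],
    [8.54,[0,0,0],0],
    [8.54,[0,0,0],0]
  ]
}}

```text
t: 13.05
ee_pos: [0.4638, 0.2981, 0.0579]
tcp_rot: [0.002, -0.099, 0.995, 0.012]
force: [-0.3, 0.0, 0.2]
opening: 0.996
gripper_force: 0.0
```

{"op": "step_arm", "data": {
  "motion": [
    [8.54,[0,0,-1],0],
    [8.54,[0,0,-5],0],
    [8.54,[0,0,-5],0],
    [8.54,[0,0,0],0]
  ]
}}

```text
t: 13.55
ee_pos: [0.4666, 0.2968, 0.173]
tcp_rot: [0.007, -0.099, 0.995, 0.014]
force: [0.3, 0.6, 0.7]
opening: 1.0
gripper_force: 0.0
```

```bash
python3 - <<'E'
from h import *
s=read_state(); print(s["t"],s["ee_pos"],s["force"],s["opening"],s["joints"].round(3))
C=np.array([.461,.2965])
for n in ["top","side"]:
    p=capture(n); W=cloud(p)
    m=near(W,C,.115,.0445,.056); Q=W[m]; print(n,"plate",end=" "); edges(Q,C,11.2,.16,.12)
    A=np.c_[Q[:,:2]-C,np.ones(len(Q))]; print("plane",np.linalg.lstsq(A,Q[:,2],rcond=None)[0])
    c=(.5125,-.2905)
    for k,r,z0,z1 in [("dock",.085,.034,.05),("cass",.06,.07,.105)]:
        m=near(W,c,r,z0,z1); Q=W[m]; print(n,k,m.sum(),rect(Q))
go(.5125,-.2905,.2,-6.1)
E
```

```text
13.55 [0.46658658 0.29675604 0.17295968] [0.29515323 0.58669219 0.65715281] 0.9995770985710786 [ 0.421  0.36  -0.302  0.888  0.021  0.224]
top plate edges mm [[-78.3, 78.6], [-58.7, 57.9]] centre [0.4612 0.2962] slopes [[np.float64(0.013), np.float64(0.0)], [np.float64(0.014), np.float64(-0.015)]]
plane [-0.00145804  0.00114995  0.04831342]
top dock 829 [ 0.5128 -0.2909  0.1168  0.0853 -5.8468]
top cass 400 [ 0.5123 -0.29    0.0836  0.0231 -5.8318]
side plate edges mm [[-78.6, 80.5], [-59.4, 60.8]] centre [0.4618 0.2974] slopes [[np.float64(-0.004), np.float64(-0.017)], [np.float64(-0.002), np.float64(-0.001)]]
plane [-0.00031881 -0.00120177  0.04916673]
side dock 154 [ 4.70800e-01 -2.83500e-01  8.69000e-02  3.24000e-02  8.22472e+01]
side cass 119 [ 4.87700e-01 -2.95800e-01  5.09000e-02  2.99000e-02 -7.76045e+01]
shift [  6.69 -58.33  -4.58] roll 0.304 yaw now -168.7 tilt [ 0.004  0.025 -1.   ]
```

Cover is flush (top at 48 mm, level, centred). Moving over the cassette.

{"op": "step_arm", "data": {
  "motion": [
    [8.54,[0.67,-5.8,-0.5],0],
    [8.54,[0.67,-5.8,-0.5],0],
    [8.54,[0.67,-5.8,-0.5],0],
    [8.54,[0.67,-5.8,-0.5],0],
    [8.54,[0.67,-5.8,-0.5],0]
  ]
}}

```text
t: 14.28
ee_pos: [0.4864, 0.0023, 0.1846]
tcp_rot: [0.001, -0.099, 0.995, 0.013]
force: [1.1, 0.2, 0.3]
opening: 0.999
gripper_force: 0.0
```

{"op": "step_arm", "data": {
  "motion": [
    [8.54,[0.67,-5.8,-0.5],0],
    [8.54,[0.67,-5.8,-0.5],0],
    [8.54,[0.67,-5.8,-0.5],0],
    [8.54,[0.67,-5.8,-0.5],0],
    [8.54,[0.67,-5.8,-0.1],0]
  ]
}}

```text
t: 14.9
ee_pos: [0.5108, -0.2889, 0.1984]
tcp_rot: [0.002, -0.098, 0.995, 0.013]
force: [0.3, -0.9, 0.1]
opening: 1.001
gripper_force: 0.0
```

{"op": "step_arm", "data": {
  "motion": [
    [8.54,[0,0,0],0.15],
    [8.54,[0,0,0],0.15],
    [8.54,[0,0,0],0],
    [8.54,[0,0,0],0]
  ]
}}

```text
t: 15.4
ee_pos: [0.5111, -0.2869, 0.1988]
tcp_rot: [-0.0, 0.05, 0.999, 0.013]
force: [0.0, 0.1, 0.5]
opening: 0.999
gripper_force: 0.0
```

```bash
python3 - <<'E'
from h import *
s=read_state(); print(s["t"],s["ee_pos"],s["force"],s["opening"],s["joints"].round(3))
c=(.5125,-.2905); p=capture("wrist"); W=cloud(p); cv2.imwrite("pics/w3.png",p["color"])
for k,r,z0,z1 in [("dock",.085,.034,.05),("cass",.06,.07,.105),("block",.06,.088,.105)]:
    m=near(W,c,r,z0,z1); Q=W[m]; print(k,m.sum(),rect(Q),Q[:,2].max() if len(Q) else 0)
go(.5125,-.2905,.058,-6.0)
E
```

```text
15.4 [ 0.51111981 -0.28694297  0.1988484 ] [0.01534566 0.1296133  0.52307798] 0.999391341230152 [-0.649  0.425 -0.131  1.029  0.021 -0.548]
dock 3395 [ 0.5124 -0.2902  0.1162  0.0842 -6.1075] 0.04678878278641441
cass 2077 [ 0.5117 -0.2898  0.0831  0.022  -6.0392] 0.09484871174259418
block 2020 [ 0.5118 -0.2898  0.0831  0.022  -6.0392] 0.09484871174259418
shift [-0.17 -0.7  14.1 ] roll 0.004 yaw now 174.2 tilt [ 0.002  0.025 -1.   ]
```

View pics/w3.png

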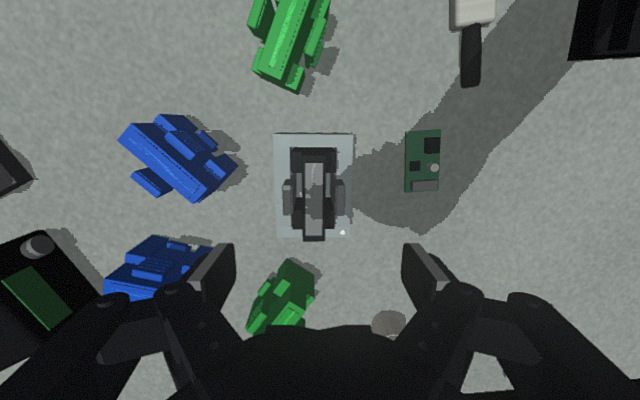

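Wrist picture: black cassette in the dock at (313,190), between the fingers' line; look-alikes are clear. Descending.

{"op": "step_arm", "data": {
  "motion": [
    [8.54,[-0.12,-0.65,2],0],
    [8.54,[0,0,4.5],0],
    [8.54,[0,0,4.5],0],
    [8.54,[0,0,3],0],
    [8.54,[0,0,0],0]
  ]
}}

```text
t: 16.08
ee_pos: [0.5106, -0.2889, 0.0573]
tcp_rot: [-0.002, 0.051, 0.999, 0.014]
force: [0.0, -0.4, -0.2]
opening: 0.996
gripper_force: 0.0
```

```bash
python3 - <<'E'
from h import *
s=read_state(); print(s["t"],s["ee_pos"],s["force"],s["opening"]); go(.512,-.29,.056,-6.0)
E
```

```text
16.075 [ 0.51059215 -0.28885443  0.05725187] [ 0.02878632 -0.38261997 -0.21536665] 0.9960285847999036
shift [-0.15 -0.1   0.12] roll 0.004 yaw now 174.2 tilt [-0.002  0.028 -1.   ]
```

{"op": "step_arm", "data": {
  "motion": [
    [8.54,[-0.1,-0.1,0.1],0],
    [3,[0,0,0],0],
    [3,[0,0,0],0],
    [3,[0,0,0],0],
    [3,[0,0,0],0]
  ]
}}

```text
t: 16.7
ee_pos: [0.5145, -0.2915, 0.0614]
tcp_rot: [0.002, 0.051, 0.999, 0.012]
force: [-1.4, 5.0, 16.0]
opening: 0.43
gripper_force: 59.7
```

{"op": "step_arm", "data": {
  "motion": [
    [3,[0,0,0],0],
    [3,[0,0,0],0],
    [3,[0,0,0],0],
    [3,[0,0,0],0]
  ]
}}

```text
t: 17.2
ee_pos: [0.5145, -0.2915, 0.0614]
tcp_rot: [0.002, 0.051, 0.999, 0.012]
force: [-1.7, 4.6, 16.0]
opening: 0.427
gripper_force: 59.7
```

{"op": "step_arm", "data": {
  "motion": [
    [3,[0,0.01,-0.3],0],
    [3,[0,0.01,-0.4],0],
    [3,[0,0.01,-0.4],0],
    [3,[0,0.01,-0.4],0],
    [3,[0,0,0],0]
  ]
}}

```text
t: 17.82
ee_pos: [0.5135, -0.2918, 0.0738]
tcp_rot: [0.001, 0.051, 0.999, 0.012]
force: [-0.1, 0.1, -2.3]
opening: 0.424
gripper_force: 60.2
```

```bash
python3 - <<'E'
from h import *
s=read_state(); print(s["t"],s["ee_pos"],s["force"],s["opening"])
for n in ("top","side"):
    p=capture(n); W=cloud(p)
    for k,r,z0,z1 in [("dock",.085,.034,.05),("cass",.06,.075,.13)]:
        m=near(W,(.5125,-.2905),r,z0,z1); Q=W[m]; print(n,k,m.sum(),rect(Q),np.percentile(Q[:,2],[50,90]) if len(Q) else 0)
E
```

```text
17.825 [ 0.51347641 -0.29179702  0.07379248] [-0.12916384  0.06445769 -2.33817279] 0.4239135332821596
top dock 241 [ 0.4847 -0.2666  0.0554  0.0432 -6.0745] [0.04346288 0.04624742]
top cass 83 [ 0.4848 -0.2832  0.0292  0.0126  4.8375] [0.10375608 0.10702256]
side dock 399 [ 0.5138 -0.2867  0.1203  0.0882 -3.4208] [0.04441222 0.04722728]
side cass 305 [ 0.5069 -0.2854  0.0796  0.0703 33.6218] [0.0986418  0.10867338]
```

Free of the hooks: the load is only the cassette's weight and it rose with the hand. Drawing it up.

{"op": "step_arm", "data": {
  "motion": [
    [3,[0,0.03,-1.2],0],
    [3,[0,0.04,-1.8],0],
    [3,[0,0.05,-2],0],
    [3,[0,0.05,-2],0],
    [3,[0,0.05,-2],0]
  ]
}}

```text
t: 18.55
ee_pos: [0.5133, -0.2916, 0.165]
tcp_rot: [0.001, 0.051, 0.999, 0.012]
force: [0.2, -0.4, -3.0]
opening: 0.424
gripper_force: 60.5
```

{"op": "step_arm", "data": {
  "motion": [
    [3,[0,0.05,-2],0],
    [3,[0,0.02,-1],0],
    [3,[0,0,0],0],
    [3,[0,0,0],0],
    [3,[0,0,0],0]
  ]
}}

```text
t: 19.18
ee_pos: [0.5128, -0.2913, 0.1926]
tcp_rot: [-0.0, 0.051, 0.999, 0.013]
force: [-0.3, 0.5, -1.7]
opening: 0.424
gripper_force: 60.5
```

{"op": "step_arm", "data": {
  "motion": [
    [3,[0,0,0],0],
    [3,[0,0,0],0],
    [3,[0,0,0],0],
    [3,[0,0,0],0]
  ]
}}

```text
t: 19.68
ee_pos: [0.5133, -0.2917, 0.1936]
tcp_rot: [0.001, 0.051, 0.999, 0.012]
force: [0.8, -0.3, -2.9]
opening: 0.424
gripper_force: 60.5
```

```bash
python3 - <<'E'
from h import *
s=read_state(); print(s["t"],s["ee_pos"],s["force"],s["opening"],s["gripper_force"],abs(s["qvel"]).max())
p=capture("top"); W=cloud(p); C=np.array([.461,.2965]); m=near(W,C,.115,.0445,.056); Q=W[m]; edges(Q,C,11.2,.16,.12); print(np.median(Q[:,2]))
p=capture("side"); W=cloud(p); m=near(W,(.5125,-.2905),.065,.06,.235); Q=W[m]; print(np.percentile(Q[:,2],[1,5,50]))
u=project(p,np.array([.5125,-.29,.15])).astype(int); print(u)
cv2.imwrite("pics/end.png",cv2.resize(p["color"][max(u[1]-65,0):u[1]+85,u[0]-110:u[0]+110],(770,525),interpolation=2))
E
```

```text
19.675 [ 0.51329871 -0.29169787  0.19355731] [ 0.77162018 -0.3481358  -2.89216906] 0.4242347706496944 60.51127910614014 0.0020568633204166493
edges mm [[-77.9, 78.5], [-59.2, 58.8]] centre [0.4613 0.2964] slopes [[np.float64(0.014), np.float64(-0.007)], [np.float64(0.003), np.float64(0.013)]]
0.04815078146757523
[0.14111225 0.14600428 0.18968727]
[371 136]
```

View pics/end.png

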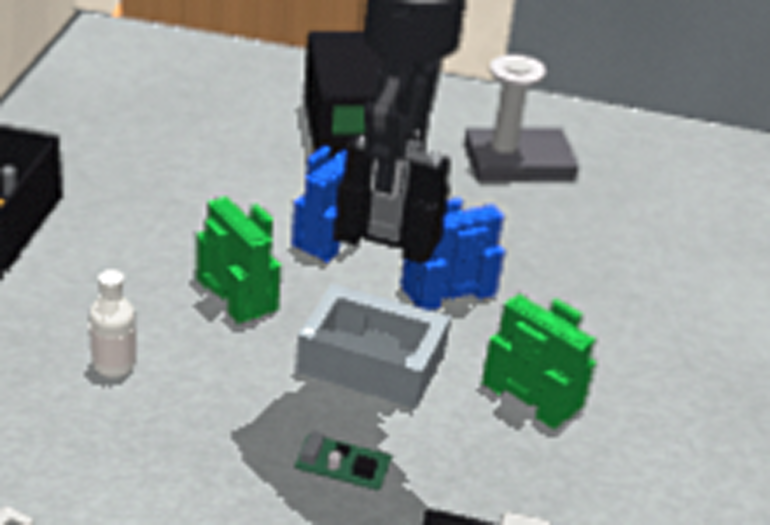

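The cassette (crop centre, about (390,200)) hangs upright and still above the empty dock at (370,345), its underside about 0.138 m up; cover still flush. Handing in.

```bash
python3 -c "
from workcell import *
print(close_job())"
```

```text
the job is handed in; nothing more can be done
None
```

I handed the job in at about 20 s of the 61 s allowed. The cover rests flush on the nest and is let go. The cassette is held upright and still over its dock by the pinched catches, its underside about 13.8 cm above the bench. No verdict came back.

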